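Close the pill box and show its mark to the glass

TASK

Close the pill box that stands on the brown paper sheet with the lid that belongs to it, while it stands there; the lid must be fully seated. Then grip that closed box by its walls, lift it and show its underside to the inspection glass: centred on the glass's axis, 90 mm off the face, underside square to the tilted face, lid still on, and finish there, holding it still in the gripper without letting go. Leave the other boxes, lids, crock and scoop where they are and do not touch the glass or its stand.

Things in the scene. Friction and masses are not known exactly. Their poses are not given: they have to be found in the camera images.
- box_large: Open pill box of pale bone, round, the largest, 60 mm across, 42 mm tall, upright walls 5 mm thick; mouth 50 mm across. Origin at the centre of its underside, z up. Starts upright on the slab without a lid. About 150 g.
- box_small: Open pill box of pale bone, round, the smallest, 44 mm across, 42 mm tall, upright walls 5 mm thick; mouth 34 mm across. Origin at the centre of its underside, z up. Starts upright on the slab without a lid. About 100 g.
- box_square: Open pill box of pale bone, square, 50 mm by 50 mm, sides along its x and y, 42 mm tall, upright walls 5 mm thick; mouth 40 mm by 40 mm. Origin at the centre of its underside, z up. Starts upright on the slab without a lid. About 130 g.
- lid_large: Lid of the large round box. Bone; lies knob up. Origin at the centre of the plug's underside, z up. Plug 0 to 8 mm up, tapered at its foot, 46 mm across; flange 8 to 14 mm, 58 mm across; round knob 16 mm across, 14 to 36 mm. Seated: plug in the mouth (2 mm play all round), flange on the rim, this origin 34 mm above the box's. About 60 g.
- lid_small: Lid of the small round box. Bone; lies knob up. Origin at the centre of the plug's underside, z up. Plug 0 to 8 mm up, tapered at its foot, 30 mm across; flange 8 to 14 mm, 42 mm across; round knob 16 mm across, 14 to 36 mm. Seated: plug in the mouth (2 mm play all round), flange on the rim, this origin 34 mm above the box's. About 40 g.
- lid_square: Lid of the square box, sides along its x and y; any quarter turn fits. Bone; lies knob up. Origin at the centre of the plug's underside, z up. Plug 0 to 8 mm up, stepped at its foot, 35.6 mm square; flange 8 to 14 mm, 48 mm square; round knob 16 mm across, 14 to 36 mm. Seated: plug in the mouth (2 mm play all round), flange on the rim, this origin 34 mm above the box's. About 50 g.
- sheet: Flat brown wrapping paper sheet, 120 mm square, fixed on the grey marble slab, thickness negligible. Origin at its centre on the slab's top, 20 mm above the bench (z 0.02). At the start one box stands at its centre; the other two stand about 150 mm to its left and right. The lids lie about 150 mm nearer the robot, over 80 mm apart.
- glass: Inspection glass on a fixed brass stand, on the left or the right of the slab: round foot 90 mm across, slim post, tilted glass on top. Origin at the centre of the foot's underside. It must not be touched.
- glass_face: The tilted round glass of the stand, 86 mm across its brass rim, 83 mm above the slab. Origin at the centre of its upper face; z is the square-on direction out of the face: it looks upward, leaning 0.4 rad (23 degrees) from vertical, towards the robot's side (the stand's yaw varies).
- crock: Brown stoneware crock, 104 mm across, 110 mm tall, on the other end of the slab from the glass. Origin at the centre of its underside. Bystander.
- scoop: Copper scoop lying on the slab at the left near the robot, about 165 mm long, pan 44 mm wide and 18 mm high. Origin at the neck between pan and handle; pan along +x. Bystander, as are the fixed cast-iron press (330 mm tall) at the left end of the slab, 600 mm left of the robot axis, and the fixed jade roller board (30 mm high) beyond the boxes.
- glass_view (a point): Point in the air on the glass's axis, 90 mm square out from the centre of its face: the centre of the box's underside belongs here. Its axes are the same as those of glass_face.
- box_large_rim (a point): Centre of the mouth of box_large, level with its rim, 42 mm above its underside.
- lid_large_seat (a point): Centre of the flange's underside of lid_large, 8 mm above its origin; meets the rim point when seated.
- box_small_rim (a point): Centre of the mouth of box_small, level with its rim, 42 mm above its underside.
- lid_small_seat (a point): Centre of the flange's underside of lid_small, 8 mm above its origin; meets the rim point when seated.
- box_square_rim (a point): Centre of the mouth of box_square, level with its rim, 42 mm above its underside.
- lid_square_seat (a point): Centre of the flange's underside of lid_square, 8 mm above its origin; meets the rim point when seated.

How it is judged:
By the outcome, as a careful person would: the job done as asked, in the order asked, and still so for the second after the job is handed in, while the arm keeps its last pose, push and grip.
It also fails if it takes over 53 s, if anything falls off the work surface, if the arm or the gripper's body presses on something with over 40 N, if the wrist force passes 120 N, or if a joint passes its speed limit or range.

ROBOT

A 6-joint arm with a two-finger parallel gripper is mounted at the origin on the work surface. World frame = base frame: x ahead of the robot, y to its left, z up, the work surface at z = 0. Lengths are in mm, angles in rad, forces in N, time in s.
With the tool pointing down it reaches from about 300 to 775 mm from the base axis. Payload 14.6 kg.
Tool frame: the origin (TCP) lies midway between the tips of the shut fingers; the grasp point (between the pads) lies behind it (manip.grip_depth is the z of the grasp point in the tool frame, in mm); z points along the fingers, y is the line along which they close (so a half turn about z gives the same grasp; the last joint's range is limited). The gripper opens to 94 mm and grips with 3 to 60 N. Pads are 16 mm wide; open, the fingers measure 119 mm over their backs; the gripper's body (75 mm by 177 mm) begins 78 mm behind the grasp point.
Start: joints at [-0.067, 0.3, 1.521, -0, 1.321, -0.067], TCP at [549.99, -0.002, 205.446] pointing down, gripper open.
Joint ranges: [-3.03, 3.03], [-0.79, 2.21], [0.23, 2.52], [-1.04, 4.18], [0, 3.07], [-2.55, 2.55]. Speed limits (rad/s): [2.22, 2.22, 2.57, 3.14, 3.14, 3.14].

INTERFACE

Orientations are given as [roll, pitch, yaw] about the fixed x, y, z axes, in that order (R = Rz(yaw) Ry(pitch) Rx(roll)).
In Python, from cell import manip gives the robot as it stands.
- The arm moves only by the shell command python3 nudge.py 'ROWS' [OPENING] [FORCE]. ROWS is a JSON list of rows, 1 to 5 of them, each an object with the fields pos (a list: dx, dy, dz in units of 100 mm), rot (a list: a rotation vector rx, ry, rz in rad); a field left out counts as zero; each row is the pose to reach, as a shift and turn from the pose commanded when the command began, along the tool's axes at that moment; what a row does not reach only later rows make up. A row lasts 1/10 s, in which the tool goes at most 50 mm and 0.15 rad, less where a joint would pass 70% of its speed; a pose out of reach is approached as far as the arm can. OPENING is the finger opening in mm, set as the command begins (- or left out keeps the last). The fingers move at their own pace and stop on an object; FORCE is the grip in N (left out, the last holds). Time passes only in rows, so rows that do not move let the fingers close. It prints the time, the measured TCP pose, the force, the opening and the grip force at its end. Input that does not fit is refused with a message, and nothing moves.
- manip.read_state(): the state, without advancing time (a new reading comes with each control period).
- manip.camera(name): name is "scene" or "side" or "wrist"; returns (picture, depth): 480x640x3 uint8, red, green, blue; 480x640 float32, mm along the optical axis (not along the pixel's ray), 0 where there is no reading.
- manip.camera_info(name): a dict with "K" (3x3 intrinsics, pixels), "dist" ([k1, k2, p1, p2, k3] as OpenCV has them; the pictures are not rectified), "rvec" (rotation vector, rad) and "tvec" (3), from world to camera coordinates, as OpenCV has them; the wrist camera has in their place "mount" (4x4, takes a point from camera to tool coordinates, whose origin is the TCP and whose axes are the flange's). Camera axes: x right, y down, z forward; pixel columns grow to the right and rows downward; lengths in mm; the calibration is good to about 2 mm. A picture is of the moment at which its call begins: read the wrist's pose just before it. camera_info takes no time and is no camera call.
- manip.sign_off(): hands the job in; it is judged then, once.
The state is a dict: "clock": time; "joints": joint angles; "qd": joint speeds; "effort": joint torques, N m; "eef_pos": TCP position; "eef_rot": TCP orientation; "wrist_force": force on the tool from outside, world axes, zero at the start; "moment": the same for the moment, N m; "finger_gap": finger opening in mm; "finger_force": force on a finger pad.
Only numpy, scipy, OpenCV 4.12 (cv2) and the standard library are available. Lean on these libraries where they do the work, as an engineer would, in place of code of your own. Each camera call takes 0.05 s, during which the arm holds its last target. There are 200 camera calls.

## Working session

There is one attempt and no reset: what is moved stays moved. The work goes in short steps, Python scripts to look and compute and a shell command to move; the robot and the scene stay as the last step left them, time stands still between calls to the robot, and variables do not carry over. Pictures are saved under pics/ and viewed, at most 10 in all, crops included, and the job is handed in when it is done.

```bash
ls; mkdir -p pics
python3 - <<'E'
from cell import manip
import cv2,numpy as np
s=manip.read_state();print(s['clock'],s['eef_pos'],s['eef_rot'],s['wrist_force'],s['finger_gap'],manip.grip_depth)
for n in ['scene','side','wrist']:
    p,d=manip.camera(n);np.savez(f'pics/{n}0.npz',p=p,d=d)
    cv2.imwrite(f'pics/{n}0.png',p[:,:,::-1])
    i=manip.camera_info(n);print(n,{k:np.round(v,3).tolist() for k,v in i.items() if k not in('name',)})
E
```

```text
cell.py
nudge.py
pics
0.0 [5.49737218e+02 9.09604091e-03 2.04873984e+02] [-3.14040618e+00 -4.76654479e-05  1.57079523e+00] [-0.3459585   0.4260254   0.23471322] 94.24450530139309 -18.8
scene {'K': [[618.278, 0.0, 320.098], [0.0, 618.278, 230.676], [0.0, 0.0, 1.0]], 'dist': [-0.097, 0.0, 0.0, 0.0, 0.0], 'rvec': [2.315, 0.877, -0.333], 'tvec': [-388.25, -160.166, 1683.295]}
side {'K': [[622.451, 0.0, 326.784], [0.0, 622.451, 250.102], [0.0, 0.0, 1.0]], 'dist': [-0.042, 0.0, 0.0, 0.0, 0.0], 'rvec': [0.803, -2.502, 1.165], 'tvec': [410.444, 296.694, 1157.066]}
wrist {'K': [[379.403, 0.0, 317.558], [0.0, 379.403, 244.284], [0.0, 0.0, 1.0]], 'dist': [-0.024, 0.0, 0.0, 0.0, 0.0], 'mount': [[-0.0, -0.963, -0.271, 79.681], [1.0, -0.0, 0.0, -0.648], [-0.001, -0.271, 0.963, -179.589], [0.0, 0.0, 0.0, 1.0]]}
```
View pics/scene0.png

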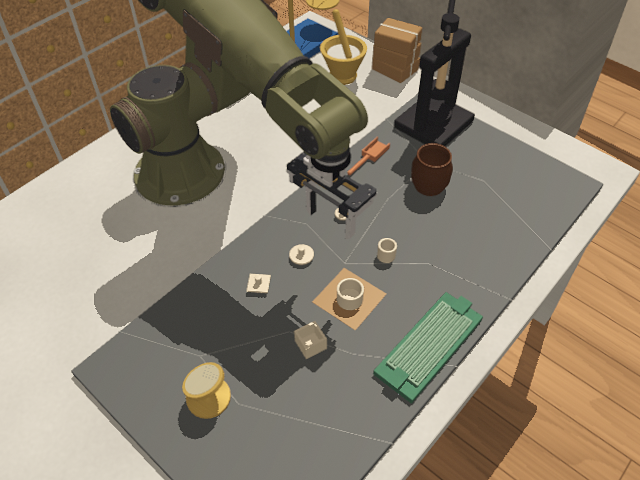

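View pics/wrist0.png

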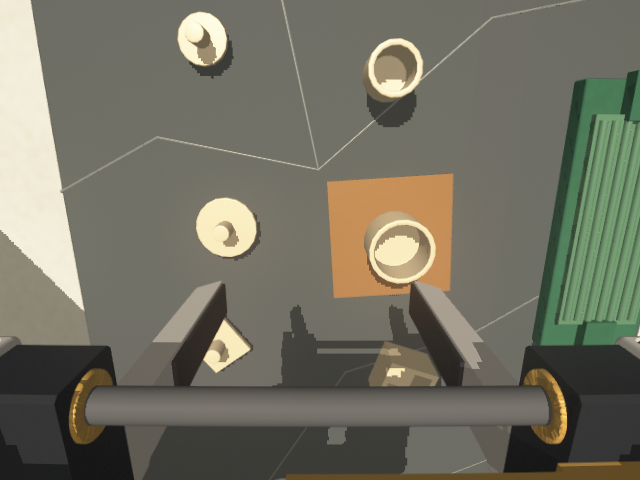

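View pics/side0.png

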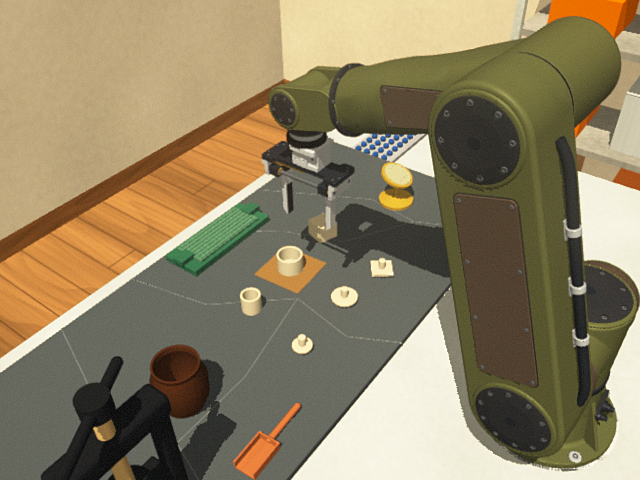

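The sheet box is the large round one, at wrist pixel (400,248) and scene (349,293). Its lid is the large disc at wrist (226,228) and scene (301,255). The glass is on the right at scene (205,385). Next I measure all of them.

Create h.py:
```python
import numpy as np,cv2
from cell import manip
from scipy.spatial.transform import Rotation as Ro
def shot(n):
    s=manip.read_state();p,d=manip.camera(n);return p,d,s
def ext(n,s):
    i=manip.camera_info(n)
    if 'mount' in i:
        T=np.eye(4);T[:3,:3]=Ro.from_euler('xyz',s['eef_rot']).as_matrix();T[:3,3]=s['eef_pos'];return T@np.array(i['mount'])
    T=np.eye(4);T[:3,:3]=cv2.Rodrigues(np.array(i['rvec'],float))[0];T[:3,3]=np.ravel(i['tvec']);return np.linalg.inv(T)
def cloud(n,d,s):
    i=manip.camera_info(n);v,u=np.mgrid[0:480,0:640]
    q=cv2.undistortPoints(np.stack([u,v],-1).reshape(-1,1,2).astype(np.float64),np.array(i['K'],float),np.array(i['dist'],float)).reshape(480,640,2)
    P=np.dstack([q[...,0]*d,q[...,1]*d,d]);T=ext(n,s);W=P@T[:3,:3].T+T[:3,3];W[d<=0]=np.nan;return W
def circ(P):
    A=np.c_[2*P[:,:2],np.ones(len(P))];c=np.linalg.lstsq(A,(P[:,:2]**2).sum(1),rcond=None)[0]
    return c[:2],np.sqrt(c[2]+c[:2]@c[:2])
def bone(p):
    h=cv2.cvtColor(p,cv2.COLOR_RGB2HSV).astype(int);return (h[...,1]<110)&(h[...,2]>120)&(p[...,0].astype(int)-p[...,2]>15)
```

Run:
```python
from h import *
s=manip.read_state();np.set_printoptions(precision=1,suppress=True)
rois={'wrist':dict(lid=(195,195,260,260),box=(360,210,438,285)),'scene':dict(lid=(286,242,316,268),box=(333,273,367,314),glass=(178,355,235,420)),'side':dict(lid=(328,284,360,308),box=(272,245,306,277),glass=(378,158,418,212))}
for n,r in rois.items():
    z=np.load(f'pics/{n}0.npz');p,d=z['p'],z['d'];W=cloud(n,d,s)
    for k,(a,b,c,e) in r.items():
        w=W[b:e,a:c].reshape(-1,3);w=w[np.isfinite(w[:,2])]
        print(n,k,'z pct',np.percentile(w[:,2],[1,10,30,50,70,90,99]))
        hist,ed=np.histogram(w[:,2],np.arange(10,150,4));print('  ',dict(zip(ed[:-1].astype(int).tolist(),hist.tolist())))
        if k=='box':
            m=abs(w[:,2]-62)<4;m=w[m];print('  rim',m.mean(0),circ(m))
        if k=='lid':
            for zz,t in((56,3),(34,3)):
                m=w[abs(w[:,2]-zz)<t];print('  lid',zz,m.mean(0),len(m),(m.max(0)+m.min(0))/2,np.ptp(m,axis=0))
```

```text
wrist lid z pct [19.  20.  21.4 33.9 34.6 35.7 56.9]
   {10: 0, 14: 2, 18: 1355, 22: 21, 26: 3, 30: 850, 34: 1654, 38: 17, 42: 21, 46: 27, 50: 24, 54: 234, 58: 2, 62: 0, 66: 0, 70: 0, 74: 0, 78: 0, 82: 0, 86: 0, 90: 0, 94: 0, 98: 0, 102: 0, 106: 0, 110: 0, 114: 0, 118: 0, 122: 0, 126: 0, 130: 0, 134: 0, 138: 0, 142: 0}
  lid 56 [462.4  -2.3  56.1] 243 [462.1  -2.7  55.8] [15.1 14.8  5.1]
  lid 34 [462.7  -1.5  34.3] 2477 [461.9  -2.4  34. ] [57.4 57.4  6. ]
wrist box z pct [20.1 21.1 22.7 26.  45.8 62.2 63.7]
   {10: 0, 14: 0, 18: 1402, 22: 1543, 26: 505, 30: 167, 34: 147, 38: 153, 42: 180, 46: 172, 50: 168, 54: 187, 58: 539, 62: 629, 66: 0, 70: 0, 74: 0, 78: 0, 82: 0, 86: 0, 90: 0, 94: 0, 98: 0, 102: 0, 106: 0, 110: 0, 114: 0, 118: 0, 122: 0, 126: 0, 130: 0, 134: 0, 138: 0, 142: 0}
  rim [624.4 -17.6  61.9] (array([623.9, -17.8]), np.float64(27.287365519630598))
scene lid z pct [14.8 17.2 19.9 28.3 33.1 36.9 56.5]
   {10: 3, 14: 117, 18: 204, 22: 55, 26: 32, 30: 178, 34: 126, 38: 14, 42: 10, 46: 9, 50: 11, 54: 17, 58: 2, 62: 0, 66: 0, 70: 0, 74: 0, 78: 0, 82: 0, 86: 0, 90: 0, 94: 0,
[... 1480 characters left out ...]
6.  58.9 63.7]
   {10: 4, 14: 96, 18: 278, 22: 93, 26: 65, 30: 52, 34: 47, 38: 61, 42: 64, 46: 60, 50: 61, 54: 74, 58: 97, 62: 32, 66: 2, 70: 0, 74: 0, 78: 0, 82: 0, 86: 0, 90: 0, 94: 0, 98: 0, 102: 0, 106: 0, 110: 0, 114: 0, 118: 0, 122: 0, 126: 0, 130: 0, 134: 0, 138: 0, 142: 0}
  rim [623.3 -16.   60.8] (array([623. , -16.3]), np.float64(27.224679053695215))
side glass z pct [ -4.1   4.7  19.1  27.   51.8 104.9 115.5]
   {10: 27, 14: 247, 18: 393, 22: 130, 26: 208, 30: 173, 34: 57, 38: 20, 42: 8, 46: 8, 50: 4, 54: 5, 58: 4, 62: 1, 66: 0, 70: 0, 74: 2, 78: 7, 82: 24, 86: 55, 90: 79, 94: 79, 98: 90, 102: 109, 106: 75, 110: 83, 114: 24, 118: 6, 122: 0, 126: 0, 130: 0, 134: 0, 138: 0, 142: 0}
```

```bash
cat >> h.py <<'E'
def disc(w,it=3,r=45):
    # plane (tilted face) and outline centre
    c=np.median(w,0)
    for _ in range(it):
        V=np.linalg.svd(w-w.mean(0),full_matrices=False)[2];n=V[2]*np.sign(V[2][2])
        dd=(w-w.mean(0))@n;w=w[abs(dd-np.median(dd))<5]
    q=(w-w.mean(0))@np.c_[V[0],V[1]]
    (a,b),rad=cv2.minEnclosingCircle(q.astype(np.float32))
    h=cv2.convexHull(q.astype(np.float32))[:,0];e=cv2.fitEllipse(h)
    f=lambda o:w.mean(0)+V[0]*o[0]+V[1]*o[1]
    return n,f((a,b)),rad,f(e[0]),e[1]
E
python3 - <<'E'
from h import *
s=manip.read_state();np.set_printoptions(precision=3,suppress=True)
for n,(a,b,c,e) in {'scene':(175,350,240,425),'side':(374,155,420,215)}.items():
    z=np.load(f'pics/{n}0.npz');W=cloud(n,z['d'],s)
    w=W[b:e,a:c].reshape(-1,3);g=w[np.isfinite(w[:,2])&(w[:,2]>76)&(w[:,2]<125)]
    m,ct,r,ce,ax=disc(g)
    print(n,len(g),m,'tilt',np.arccos(m[2]),'az',np.arctan2(m[1],m[0]),ct,r,ce,ax)
    f=w[(w[:,2]>24)&(w[:,2]<60)];print('foot',f.mean(0),(f.max(0)+f.min(0))/2,np.ptp(f,axis=0))
E
```

```text
scene 1163 [-0.374 -0.044  0.926] tilt 0.3864669494078772 az -3.0234609867985043 [ 565.368 -390.009  102.049] 44.38908004760742 [ 565.603 -389.709  102.158] (84.65987396240234, 87.72746276855469)
foot [ 578.532 -393.56    29.956] [ 555.958 -372.8     34.524] [192.717 176.088  21.042]
side 632 [-0.385 -0.025  0.923] tilt 0.396132608135759 az -3.0778900279008203 [ 564.764 -388.411  101.478] 45.98189163208008 [ 564.204 -387.621  101.265] (84.28242492675781, 90.71279907226562)
foot [ 562.056 -384.799   31.059] [ 606.138 -448.449   41.912] [218.637 218.132  35.639]
```

Lid, box and glass all agree with the given sizes and heights. The lid is at (462,-2.5) with its knob top at z 56, the box at (624,-17.8) with its rim at 62, and the glass face centre at about (565,-389,102). I move over the lid and take another wrist view there.

The rows are not in the units I measure in: shifts go in units of 100 mm. I convert before sending: -88 mm is -0.88, -50 mm is -0.5.

```bash
python3 nudge.py '[{"pos":[0,-0.25,0.25]},{"pos":[-0.01,-0.5,0.5]},{"pos":[-0.02,-0.75,0.7]},{"pos":[-0.025,-0.88,0.8]},{"pos":[-0.025,-0.88,0.8]}]' 50
python3 - <<'E'
from h import *
np.set_printoptions(precision=2,suppress=True)
p,d,s=shot('wrist');W=cloud('wrist',d,s);cv2.imwrite('pics/w1.png',p[:,:,::-1]);print(s['eef_pos'],s['eef_rot'],s['wrist_force'])
w=W.reshape(-1,3);w=w[np.isfinite(w[:,2])]
for c,zz,r in(((462,-2),56,14),((462,-2),34,36)):
    m=w[(abs(w[:,2]-zz)<3)&(np.hypot(*(w[:,:2]-c).T)<r)];print(zz,len(m),(m.max(0)+m.min(0))/2,np.ptp(m,axis=0),m.mean(0))
    h=cv2.convexHull(m[:,:2].astype(np.float32))[:,0];print(circ(h))
m=w[(abs(w[:,2]-62)<3)&(np.hypot(*(w[:,:2]-(624,-18)).T)<36)];print(len(m));
if len(m): print(m.mean(0),circ(m))
E
```

```text
clock: 0.65
eef_pos: [460.4, -2.4, 124.4]
eef_rot: [-3.139, -0.0, 1.571]
wrist_force: [0.6, -0.1, 0.1]
finger_gap: 57.4
finger_force: 0.0
[460.37  -2.45 124.39] [-3.14 -0.    1.57] [ 0.56 -0.15  0.07]
56 392 [462.02  -2.41  55.73] [15.2  14.71  5.07] [461.77  -2.17  56.03]
(array([461.82,  -2.66]), np.float64(7.6681987029320755))
34 3985 [461.47  -2.84  34.02] [56.79 57.52  5.91] [461.8   -1.22  34.29]
(array([461.9 ,  -2.81]), np.float64(28.702660977062084))
1963
[623.88 -17.24  61.79] (array([623.3 , -17.87]), np.float64(27.164216936729858))
```

```bash
python3 nudge.py '[{"pos":[0,0,0.25]},{"pos":[0,0,0.5]},{"pos":[0,0,0.7]},{"pos":[0,0,0.8]},{"pos":[0,0,0.87]}]' 40
python3 nudge.py '[{},{},{},{},{}]' 5 20
python3 nudge.py '[{},{},{}]'
```

```text
clock: 1.2
eef_pos: [462.7, -2.5, 38.3]
eef_rot: [3.141, 0.0, 1.571]
wrist_force: [-0.5, -0.0, 0.1]
finger_gap: 40.0
finger_force: 0.0
clock: 1.7
eef_pos: [462.5, -2.5, 39.1]
eef_rot: [3.14, 0.0, 1.571]
wrist_force: [-1.8, 0.4, 5.8]
finger_gap: 15.5
finger_force: 20.0
clock: 2.0
eef_pos: [462.5, -2.5, 39.1]
eef_rot: [3.14, 0.0, 1.571]
wrist_force: [-0.9, 1.1, 5.9]
finger_gap: 15.5
finger_force: 20.0
```

```bash
python3 nudge.py '[{"pos":[0,0,-0.1]},{"pos":[0,0,-0.3]},{"pos":[0,0,-0.55]},{"pos":[0,0,-0.75]},{"pos":[0,0,-0.75]}]'
python3 nudge.py '[{"pos":[-0.03,0.3,0]},{"pos":[-0.06,0.65,0]},{"pos":[-0.1,1,0]},{"pos":[-0.12,1.35,0]},{"pos":[-0.152,1.615,0]}]'
python3 nudge.py '[{},{},{}]'
python3 - <<'E'
from h import *
np.set_printoptions(precision=2,suppress=True)
p,d,s=shot('wrist');W=cloud('wrist',d,s);cv2.imwrite('pics/w2.png',p[:,:,::-1]);print(s['eef_pos'],s['eef_rot'],s['wrist_force'])
w=W.reshape(-1,3);w=w[np.isfinite(w[:,2])]
e=s['eef_pos'][:2]
m=w[(abs(w[:,2]-62)<3)&(np.hypot(*(w[:,:2]-(624,-18)).T)<36)];print('box',len(m),m.min(0),m.max(0));
if len(m)>9: print(m.mean(0),circ(m))
k=w[(w[:,2]>95)&(w[:,2]<117)&(np.hypot(*(w[:,:2]-e).T)<36)]
print('lid',len(k),k.min(0),k.max(0))
V=np.linalg.svd(k-k.mean(0),full_matrices=False)[2];print(V[2])
E
```

```text
clock: 2.5
eef_pos: [463.1, -2.6, 116.2]
eef_rot: [3.137, 0.0, 1.571]
wrist_force: [0.5, 0.1, 0.1]
finger_gap: 15.3
finger_force: 20.0
clock: 3.0
eef_pos: [624.7, -17.7, 112.3]
eef_rot: [-3.14, -0.0, 1.571]
wrist_force: [0.5, 0.6, -0.2]
finger_gap: 15.3
finger_force: 20.0
clock: 3.3
eef_pos: [622.6, -17.6, 113.1]
eef_rot: [-3.141, -0.0, 1.571]
wrist_force: [0.3, 1.5, 0.0]
finger_gap: 15.4
finger_force: 20.0
[622.58 -17.57 113.06] [-3.14 -0.    1.57] [0.26 1.52 0.04]
box 932 [595.39 -21.56  59.  ] [654.17  11.36  64.37]
[626.39   1.53  62.  ] (array([624.16, -17.58]), np.float64(27.067299602533208))
lid 4848 [593.09 -46.58 102.75] [650.32  11.06 116.98]
[-0.    0.01  1.  ]
```

View pics/w2.png

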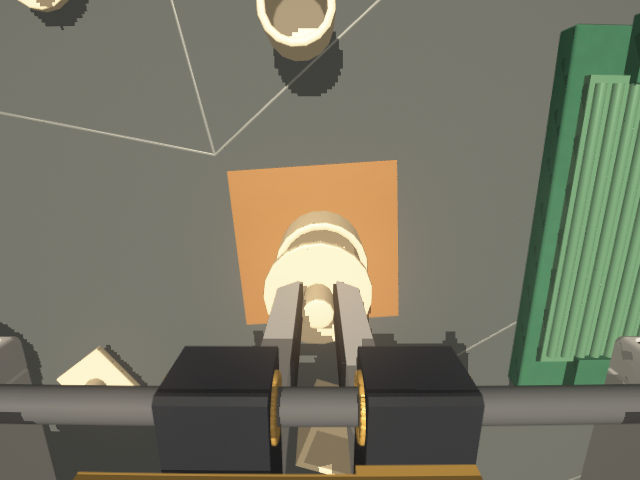

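The lid (wrist (318,290)) is held level over the box. I re-measure once the arm is settled.

```bash
python3 nudge.py '[{},{},{}]'
python3 - <<'E'
from h import *
np.set_printoptions(precision=2,suppress=True)
for i in range(4):
    p,d,s=shot('wrist');W=cloud('wrist',d,s)
    w=W.reshape(-1,3);w=w[np.isfinite(w[:,2])];e=s['eef_pos'][:2]
    m=w[(abs(w[:,2]-61.5)<3)&(np.hypot(*(w[:,:2]-(624,-18)).T)<36)]
    k=w[(abs(w[:,2]-108)<4)&(np.hypot(*(w[:,:2]-e).T)<36)]
    hk=circ(cv2.convexHull(k[:,:2].astype(np.float32))[:,0])
    b=(m[:,0].min()+m[:,0].max())/2
    print(s['eef_pos'],'lid',hk,(k[:,0].min()+k[:,0].max())/2,np.median(k[:,2]),'box',b,circ(m)[0],'diff x',b-hk[0][0])
E
```

```text
clock: 3.65
eef_pos: [623.4, -17.7, 113.7]
eef_rot: [3.141, 0.0, 1.571]
wrist_force: [0.2, 0.2, -0.2]
finger_gap: 15.5
finger_force: 20.0
[623.37 -17.68 113.69] lid (array([622.71, -17.9 ]), np.float64(28.74297145947541)) 622.5328918357759 108.74893809897353 box 624.179461529676 [624.18 -17.69] diff x 1.474194241545547
[623.42 -17.7  113.63] lid (array([622.68, -17.88]), np.float64(28.714598076695097)) 622.5389749574804 108.6661000575578 box 624.1608740635486 [624.2  -17.57] diff x 1.4846355058773497
[623.41 -17.67 113.54] lid (array([622.75, -17.85]), np.float64(28.693278846644517)) 622.4771522735392 108.57037937342048 box 624.2170306450996 [624.18 -17.56] diff x 1.4670124014860448
[623.44 -17.69 113.5 ] lid (array([622.79, -17.87]), np.float64(28.6962911934324)) 622.5948572216837 108.53460505818111 box 624.1813948417333 [624.18 -17.61] diff x 1.3890188715348586
```

```bash
python3 nudge.py '[{"pos":[0.002,0.012,0.08]},{"pos":[0.002,0.012,0.18]},{"pos":[0.002,0.012,0.26]},{"pos":[0.002,0.012,0.3]},{"pos":[0.002,0.012,0.3]}]'
python3 nudge.py '[{"pos":[0,0,0.02]},{"pos":[0,0,0.04]},{"pos":[0,0,0.06]},{"pos":[0,0,0.07]},{"pos":[0,0,0.07]}]'
python3 nudge.py '[{"pos":[0,0,0.01]},{"pos":[0,0,0.02]},{"pos":[0,0,0.03]},{"pos":[0,0,0.04]},{"pos":[0,0,0.04]}]'
```

```text
clock: 4.35
eef_pos: [624.3, -17.5, 82.5]
eef_rot: [-3.14, -0.0, 1.571]
wrist_force: [0.2, 0.5, -0.9]
finger_gap: 15.0
finger_force: 20.0
clock: 4.85
eef_pos: [624.6, -17.5, 76.3]
eef_rot: [-3.141, -0.0, 1.571]
wrist_force: [-0.5, -0.6, -0.2]
finger_gap: 15.5
finger_force: 20.0
clock: 5.35
eef_pos: [624.8, -17.5, 73.2]
eef_rot: [3.141, 0.0, 1.571]
wrist_force: [-4.0, 0.5, 7.4]
finger_gap: 15.7
finger_force: 20.0
```

To row units: -80 mm is -0.8, -65 mm is -0.65.

```bash
python3 nudge.py '[{},{},{}]' 30
python3 nudge.py '[{"pos":[0,0,-0.15]},{"pos":[0,0,-0.4]},{"pos":[0,0,-0.65]},{"pos":[0,0,-0.8]},{"pos":[0,0,-0.8]}]' 94
python3 nudge.py '[{},{},{}]'
python3 - <<'E'
from h import *
np.set_printoptions(precision=2,suppress=True)
for i in range(2):
    p,d,s=shot('wrist');W=cloud('wrist',d,s)
    w=W.reshape(-1,3);w=w[np.isfinite(w[:,2])]
    r=np.hypot(*(w[:,:2]-(624.2,-17.7)).T)
    for zz in(90,68):
        k=w[(abs(w[:,2]-zz)<4)&(r<36)];print(zz,np.median(k[:,2]),circ(cv2.convexHull(k[:,:2].astype(np.float32))[:,0]))
    k=w[(abs(w[:,2]-68)<5)&(r<26)&(r>11)];V=np.linalg.svd(k-k.mean(0),full_matrices=False)[2];print(s['eef_pos'],len(k),V[2])
cv2.imwrite('pics/w3.png',p[:,:,::-1])
E
```

```text
clock: 5.65
eef_pos: [624.6, -17.5, 72.3]
eef_rot: [-3.141, -0.0, 1.571]
wrist_force: [-0.7, 0.2, 0.4]
finger_gap: 30.0
finger_force: 0.0
clock: 6.15
eef_pos: [625.6, -17.6, 155.2]
eef_rot: [3.137, 0.0, 1.571]
wrist_force: [0.5, -0.6, -1.0]
finger_gap: 66.6
finger_force: 0.0
clock: 6.45
eef_pos: [624.3, -17.5, 151.3]
eef_rot: [-3.14, -0.0, 1.571]
wrist_force: [0.1, 0.9, 0.5]
finger_gap: 90.8
finger_force: 0.0
90 90.10986367176895 (array([624.25, -17.64]), np.float64(7.65829949888683))
68 68.27771864059349 (array([624.14, -17.67]), np.float64(28.59871683488279))
[624.28 -17.48 151.26] 3071 [-0.  0. -1.]
90 90.171638454895 (array([624.15, -17.73]), np.float64(7.773578402673024))
68 68.30459293700676 (array([624.21, -17.72]), np.float64(28.660244856246674))
[624.37 -17.48 151.47] 3057 [ 0.  0. -1.]
```

View pics/w3.png

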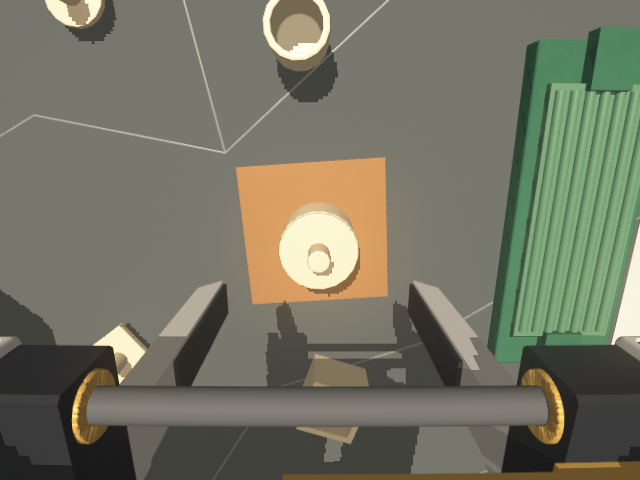

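The lid is fully seated: its flange top is at z 68.3 (68 expected), and it is level and centred at wrist (318,250). Next I grip the box walls.

```bash
python3 nudge.py '[{"pos":[-0.002,-0.004,0.25]},{"pos":[-0.002,-0.004,0.5]},{"pos":[-0.002,-0.004,0.75]},{"pos":[-0.002,-0.004,1]},{"pos":[-0.002,-0.004,1.15]}]' 94
python3 nudge.py '[{"pos":[0,0,0.06]},{"pos":[0,0,0.11]},{"pos":[0,0,0.14]},{"pos":[0,0,0.14]},{"pos":[0,0,0.14]}]'
python3 nudge.py '[{},{},{},{},{}]' 50 40
python3 nudge.py '[{},{},{}]'
```

```text
clock: 7.05
eef_pos: [623.4, -17.7, 35.2]
eef_rot: [-3.139, -0.0, 1.571]
wrist_force: [0.2, -0.2, -0.4]
finger_gap: 94.1
finger_force: 0.0
clock: 7.55
eef_pos: [624.6, -17.7, 24.2]
eef_rot: [3.141, 0.0, 1.571]
wrist_force: [-0.2, -0.2, 0.4]
finger_gap: 94.3
finger_force: 0.0
clock: 8.05
eef_pos: [624.3, -17.7, 23.5]
eef_rot: [3.142, 0.0, 1.571]
wrist_force: [0.4, 1.0, 0.0]
finger_gap: 60.3
finger_force: 40.0
clock: 8.35
eef_pos: [624.3, -17.7, 23.5]
eef_rot: [3.142, 0.0, 1.571]
wrist_force: [1.0, -0.3, 0.0]
finger_gap: 60.3
finger_force: 40.0
```

To row units: -25 mm is -0.25, -100 mm is -1.

```bash
python3 nudge.py '[{"pos":[0,0,-0.08]},{"pos":[0,0,-0.25]},{"pos":[0,0,-0.5]},{"pos":[0,0,-0.75]},{"pos":[0,0,-1]}]'
python3 nudge.py '[{"pos":[0,0,-0.25]},{"pos":[0,-0.1,-0.5]},{"pos":[0,-0.2,-0.75]},{"pos":[0,-0.3,-1]},{"pos":[0,-0.4,-1.15]}]'
python3 nudge.py '[{"pos":[-0.2,-0.1,-0.1]},{"pos":[-0.45,-0.2,-0.2]},{"pos":[-0.7,-0.3,-0.2]},{"pos":[-0.95,-0.4,-0.2]},{"pos":[-1.2,-0.5,-0.2]}]'
python3 nudge.py '[{"pos":[-0.25,0,0]},{"pos":[-0.5,0,0]},{"pos":[-0.7,0,0]},{"pos":[-0.8,0,0]},{"pos":[-0.8,0,0]}]'
python3 nudge.py '[{},{},{},{}]'
python3 - <<'E'
from h import *
p,d,s=shot('wrist');np.savez('pics/w4.npz',p=p,d=d,e=s['eef_pos'],r=s['eef_rot']);cv2.imwrite('pics/w4.png',p[:,:,::-1]);print(s['eef_pos'],s['eef_rot'],s['joints'],s['finger_gap'])
E
```

```text
clock: 8.85
eef_pos: [624.1, -17.7, 124.7]
eef_rot: [-3.141, -0.0, 1.571]
wrist_force: [-0.8, 0.2, -1.3]
finger_gap: 60.4
finger_force: 40.0
clock: 9.35
eef_pos: [584.0, -17.7, 240.9]
eef_rot: [3.14, 0.0, 1.571]
wrist_force: [-0.4, 1.0, -1.6]
finger_gap: 60.2
finger_force: 40.0
clock: 9.85
eef_pos: [533.6, -138.5, 258.9]
eef_rot: [3.142, 0.0, 1.571]
wrist_force: [0.0, -0.3, -1.6]
finger_gap: 60.5
finger_force: 40.0
clock: 10.35
eef_pos: [534.0, -218.4, 258.4]
eef_rot: [-3.141, -0.0, 1.57]
wrist_force: [0.2, 0.6, -1.8]
finger_gap: 60.2
finger_force: 40.0
clock: 10.75
eef_pos: [534.4, -217.2, 258.5]
eef_rot: [3.141, -0.0, 1.571]
wrist_force: [0.5, -0.4, -1.9]
finger_gap: 60.1
finger_force: 40.0
[ 534.39849266 -217.18874804  258.53891784] [ 3.14148857e+00 -1.41222016e-06  1.57145523e+00] [-4.49539072e-01  3.26830563e-01  1.36304141e+00  4.68967877e-05
  1.45162758e+00 -4.50203551e-01] 60.082755972035514
```

View pics/w4.png

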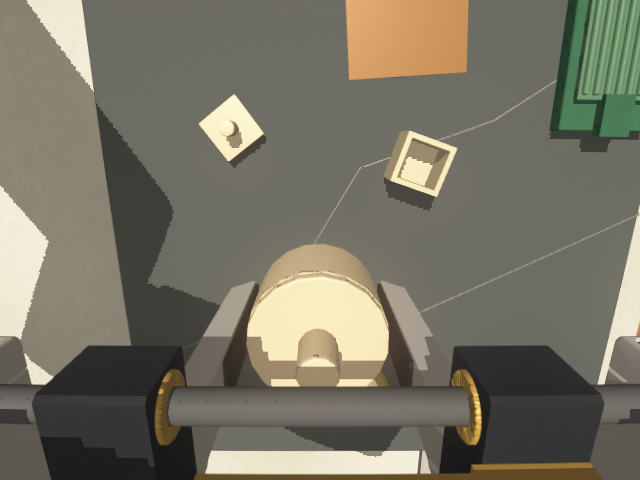

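The held box hides the glass from here. I move past the glass so that it shows in the upper half of the wrist image.

To row units: -120 mm is -1.2, -12 mm is -0.12.

```bash
python3 nudge.py '[{"pos":[-0.2,-0.03,0]},{"pos":[-0.45,-0.08,0]},{"pos":[-0.7,-0.12,0]},{"pos":[-0.95,-0.16,0]},{"pos":[-1.2,-0.2,0]}]'
python3 nudge.py '[{"pos":[-0.25,-0.03,0]},{"pos":[-0.5,-0.06,0]},{"pos":[-0.75,-0.1,0]},{"pos":[-1,-0.14,0]},{"pos":[-1.2,-0.14,0]}]'
python3 nudge.py '[{"pos":[-0.15,0,0]},{"pos":[-0.2,0,0]},{"pos":[-0.2,0,0]},{"pos":[-0.2,0,0]},{"pos":[-0.2,0,0]}]'
python3 nudge.py '[{},{},{}]'
python3 - <<'E'
from h import *
np.set_printoptions(precision=3,suppress=True)
p,d,s=shot('wrist');np.savez('pics/w5.npz',p=p,d=d,e=s['eef_pos'],r=s['eef_rot']);cv2.imwrite('pics/w5.png',p[:,:,::-1]);print(s['eef_pos'],s['eef_rot'],s['joints'])
W=cloud('wrist',d,s);w=W.reshape(-1,3)
g=w[np.isfinite(w[:,2])&(w[:,2]>76)&(w[:,2]<125)&(np.hypot(*(w[:,:2]-(565,-389)).T)<60)]
m,ct,r,ce,ax=disc(g)
print(len(g),m,'tilt',np.arccos(m[2]),'az',np.arctan2(m[1],m[0]),ct,r,ce,ax)
E
```

```text
clock: 11.3
eef_pos: [514.1, -338.5, 258.5]
eef_rot: [3.142, 0.0, 1.571]
wrist_force: [0.7, -0.3, -1.8]
finger_gap: 60.2
finger_force: 40.0
clock: 11.8
eef_pos: [499.8, -458.9, 258.3]
eef_rot: [-3.141, -0.0, 1.57]
wrist_force: [-0.2, 0.4, -2.5]
finger_gap: 60.1
finger_force: 40.0
clock: 12.3
eef_pos: [500.6, -476.9, 258.7]
eef_rot: [3.141, 0.0, 1.572]
wrist_force: [0.5, -0.1, -2.6]
finger_gap: 60.4
finger_force: 40.0
clock: 12.6
eef_pos: [500.4, -477.5, 258.6]
eef_rot: [3.141, 0.0, 1.571]
wrist_force: [-0.1, 0.3, -2.0]
finger_gap: 60.1
finger_force: 40.0
[ 500.364 -477.501  258.58 ] [3.141 0.    1.571] [-0.815  0.61   0.958  0.     1.573 -0.815]
8174 [-0.386 -0.04   0.922] tilt 0.3982694695521398 az -3.0370536661773393 [ 564.229 -390.475  103.054] 43.039222717285156 [ 564.357 -390.25   103.117] (84.78987121582031, 85.46330261230469)
```

View pics/w5.png

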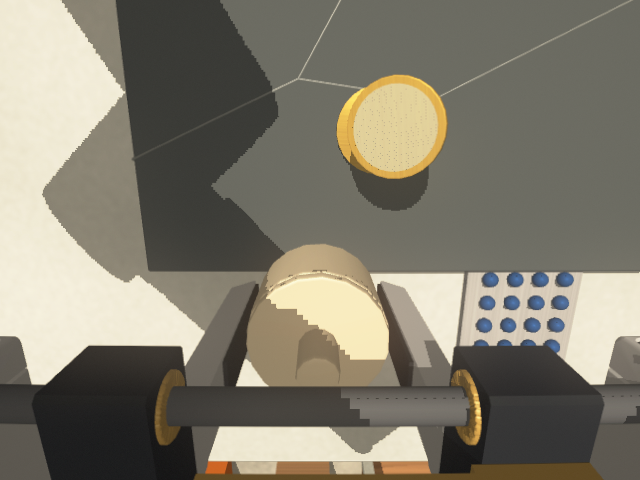

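The glass is clear at pixel (398,127), with radius 43.0, centre z 103 and tilt 0.398, all matching the text. I work out the move, and check how the box sits in the tool.

```bash
cat > goal.py <<'E'
from h import *
np.set_printoptions(precision=4,suppress=True)
c=np.array([564.3,-390.3,103.05]);az=-3.04
n=np.array([np.sin(.4)*np.cos(az),np.sin(.4)*np.sin(az),np.cos(.4)])
def inhand(W,s):
    R=Ro.from_euler('xyz',s['eef_rot']).as_matrix();q=((W-s['eef_pos'])@R).reshape(-1,3);q=q[np.isfinite(q[:,2])]
    r=np.hypot(q[:,0],q[:,1])
    k=q[(abs(q[:,2]+44.5)<4)&(r<33)&(abs(q[:,1])<31)]
    f=k[(np.hypot(k[:,0],k[:,1])<26)&(k[:,0]>9)]
    A=np.c_[f[:,:2],np.ones(len(f))];pl=np.linalg.lstsq(A,f[:,2],rcond=None)[0]
    t=q[(abs(q[:,2]+66.5)<3)&(r<12)]
    return 'flange z',np.median(f[:,2]),'slopes',pl[:2],'outline',(circ(k[(k[:,0]>0)&(np.hypot(k[:,0],k[:,1])>27)]) if len(k) else 0),'x',k[:,0].max(),'knob',len(t),t.min(0),t.max(0)
def delta(off,s):
    R=Ro.from_euler('xyz',s['eef_rot']).as_matrix()
    z=-n;y=R[:,1]-(R[:,1]@z)*z;y/=np.linalg.norm(y);Rt=np.c_[np.cross(y,z),y,z]
    U=c+90*n;P=U-Rt@off
    return 'target',U,P,'d tool',R.T@(P-s['eef_pos']),'rot',Ro.from_matrix(R.T@Rt).as_rotvec(),'now: underside-U',s['eef_pos']+R@off-U
E
python3 - <<'E'
from goal import *
z=np.load('pics/w5.npz');s=dict(eef_pos=z['e'],eef_rot=z['r']);W=cloud('wrist',z['d'],s)
print(*inhand(W,s))
s=manip.read_state();print(*delta(np.array([0,0,3.5]),s))
E
```

```text
flange z -44.82112501715216 slopes [-0.0001 -0.0004] outline (array([-1.2099, -0.0663]), np.float64(29.389595002258293)) x 29.3099419937314 knob 1237 [ -3.669   -8.5399 -68.5018] [  8.7036   6.9152 -63.5025]
target [ 529.4331 -393.8545  185.9455] [ 528.0771 -393.9927  189.1692] d tool [83.5887 27.7559 69.3143] rot [-0.3978  0.0423  0.0085] now: underside-U [-29.1037 -83.7285  69.0395]
```

To row units: 83.5 mm is 0.835, 27.8 mm is 0.278.

```bash
python3 nudge.py '[{"pos":[0.2,0.05,0]},{"pos":[0.4,0.12,0]},{"pos":[0.6,0.2,0]},{"pos":[0.75,0.25,0]},{"pos":[0.835,0.278,0]}]'
python3 nudge.py '[{"pos":[0,0,0.05],"rot":[-0.08,0.008,0.002]},{"pos":[0,0,0.1],"rot":[-0.16,0.017,0.003]},{"pos":[0,0,0.18],"rot":[-0.24,0.025,0.005]},{"pos":[0,0,0.25],"rot":[-0.32,0.034,0.007]},{"pos":[0,0,0.3],"rot":[-0.398,0.042,0.0085]}]'
python3 nudge.py '[{},{},{}]'
python3 - <<'E'
from goal import *
s=manip.read_state();print(*delta(np.array([.3,0,3.4]),s))
E
```

```text
clock: 13.15
eef_pos: [528.6, -393.1, 258.6]
eef_rot: [3.141, 0.0, 1.572]
wrist_force: [-0.2, -0.5, -1.1]
finger_gap: 60.2
finger_force: 40.0
clock: 13.65
eef_pos: [527.7, -394.6, 228.2]
eef_rot: [2.741, -0.042, 1.57]
wrist_force: [0.4, -0.2, -2.1]
finger_gap: 60.1
finger_force: 40.0
clock: 13.95
eef_pos: [528.5, -394.3, 229.1]
eef_rot: [2.745, -0.042, 1.571]
wrist_force: [0.4, -0.6, -1.8]
finger_gap: 60.2
finger_force: 40.0
target [ 529.4331 -393.8545  185.9455] [ 528.1161 -394.2885  189.0643] d tool [ -1.6172 -15.8237  36.6962] rot [-0.0008  0.0009  0.    ] now: underside-U [ 0.4017 -0.0518 39.9917]
```

To row units: 36.7 mm is 0.367, 34 mm is 0.34.

```bash
python3 nudge.py '[{"pos":[-0.003,-0.03,0.07]},{"pos":[-0.007,-0.07,0.17]},{"pos":[-0.012,-0.12,0.27]},{"pos":[-0.015,-0.15,0.34]},{"pos":[-0.016,-0.158,0.367]}]'
python3 nudge.py '[{},{},{},{},{}]'
python3 - <<'E'
from goal import *
for i in range(2):
    p,d,s=shot('wrist');W=cloud('wrist',d,s);print(*delta(np.array([.3,0,3.4]),s));print(*inhand(W,s))
w=W.reshape(-1,3);g=w[np.isfinite(w[:,2])&(w[:,2]>76)&(w[:,2]<125)&(np.hypot(*(w[:,:2]-(565,-389)).T)<60)];print(len(g))
for n_ in('scene','side'):
    p,d,s=shot(n_);cv2.imwrite(f'pics/{n_}9.png',p[:,:,::-1])
a=cv2.imread('pics/scene9.png')[220:460,60:380];b=cv2.imread('pics/side9.png')[60:300,260:580]
cv2.imwrite('pics/end.png',np.hstack([a,b]))
print(s['wrist_force'],s['finger_gap'],s['clock'])
E
```

```text
clock: 14.45
eef_pos: [527.5, -393.8, 186.9]
eef_rot: [2.745, -0.044, 1.571]
wrist_force: [-0.1, 0.3, -1.7]
finger_gap: 60.1
finger_force: 40.0
clock: 14.95
eef_pos: [527.8, -394.1, 188.7]
eef_rot: [2.743, -0.042, 1.571]
wrist_force: [0.7, -0.3, -2.5]
finger_gap: 60.0
finger_force: 40.0
target [ 529.4331 -393.8545  185.9455] [ 528.1159 -394.2885  189.0643] d tool [-0.1308  0.4274 -0.1846] rot [ 0.0005  0.0005 -0.    ] now: underside-U [-0.3207  0.1431 -0.3296]
flange z -45.051885196779615 slopes [-0.0003  0.0006] outline (array([-2.7196,  0.4326]), np.float64(30.378389406790525)) x 27.93462509535618 knob 1095 [ -3.7785  -9.4282 -68.8745] [  6.9229   6.0563 -63.5131]
target [ 529.4331 -393.8545  185.9455] [ 528.1159 -394.2885  189.0643] d tool [-0.152   0.4584 -0.267 ] rot [ 0.0004  0.0004 -0.    ] now: underside-U [-0.3176  0.1683 -0.4166]
flange z -45.03740875450211 slopes [0.0029 0.002 ] outline (array([-2.7238,  0.4509]), np.float64(30.414810189981278)) x 27.70520679921213 knob 1109 [ -3.8676  -9.3919 -68.9062] [  6.9271   6.0655 -63.5022]
5833
[ 0.1716 -0.322  -1.53  ] 60.1708929398464 15.1
```

View pics/end.png

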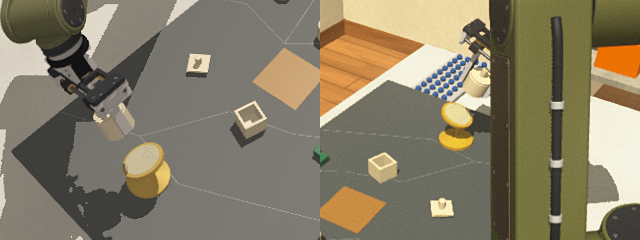

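The closed box is held over the glass with the lid on, and the box and glass faces are parallel in both views. The measured residual is under 0.6 mm and 0.001 rad, so I hand it in.

```bash
python3 nudge.py '[{},{},{}]'; python3 -c "
from cell import manip
print(manip.sign_off())"
```

```text
clock: 15.45
eef_pos: [527.7, -394.1, 188.4]
eef_rot: [2.744, -0.043, 1.571]
wrist_force: [0.2, -0.4, -2.5]
finger_gap: 60.1
finger_force: 40.0
the job is handed in; nothing more can be done
None
```

The large round box was closed on the sheet with its lid fully seated, then gripped by its walls and held with its underside square to the glass, 90 mm off the face (within about 0.6 mm by my measurement); the job was handed in at 15.5 s, and no verdict came back.

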